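Square up a stack of test plates and index it under the reader

TASK

Three test plates lie in an untidy stack on the turntable of the plate reader: tap their edges until all three sit flush against both fences of the nest, without lifting any plate off the stack. Then turn the table clockwise (the post standing on it is its handle) from the loading stop to its other, reading stop, with the stack still square, and leave everything at rest. Leave the bottle, jar and tube rack where they are.

Things in the scene. Friction and masses are not known exactly. Their poses are not given: they have to be found in the camera images.
- station: plate reader station, fixed: white 260 x 260 mm base; upright steel column, 26 mm diameter, 175 mm tall, at its centre, carrying a fixed reader arm 125 to 175 mm above the bench. Origin on the turntable's axis at bench height, z up. In this frame the arm has a stub (x -54 to +14, y -13 to +13 mm) and the reader head (x -54 to -30, y -100 to +13 mm).
- head (a point): the middle of the lower edge of the white reader head's free (-y) end, 125 mm above the bench; axes as the station. At the loading stop the head hangs over the stack just behind the plates' front (-x) edges, so an upright gripper cannot come down beside those edges: it must lean back.
- turntable (a joint): angle of the turntable, a grey disc of 320 mm diameter, top 30 mm above the bench: 0 rad at the loading stop, 1.047 (60 degrees) at the reading stop, growing clockwise seen from above. A spring detent holds both stops (about 5 N at the post): let go before half way it returns, past half way it runs slowly on to the next stop by itself. Hard ends at both.
- nest (a point): carried by the turntable: centre of the underside of a perfectly squared stack, 50 mm above the bench; x along the plates' 128 mm length, y along their 86 mm width. A plate is flush when its centre has x = 0 and y = 0 here. The +x and +y sides have fences, the -x and -y sides are open. Axes agree with the station's at the loading stop.
- fence_corner (a point): upper inner corner where the two plain aluminium fences of the nest meet, 92 mm above the bench (fence tops), 64 mm in x and 43 mm in y from the nest point; axes as the nest. One fence runs 92 mm in -y along the plates' +x ends, the other 106 mm in -x along their +y sides; each is 6 mm thick.
- riser (a point): centre of the top of the black block under the plates, 50 mm above the bench and 20 mm above the disc, 120 x 78 mm (x, y); axes as the nest. A squared stack overhangs it by 4 mm all round.
- post_top (a point): centre of the top of the index post: dark steel pin of 20 mm diameter standing on the disc 145 mm from the axis, its top 92 mm and its foot 30 mm above the bench. Carried by the turntable; axes as the nest.
- plate1: white 12-well test plate, 128 x 86 x 12 mm (x, y, z), about 50 g; number 1 of 3 from the bottom; origin at the centre of its underside, 50 mm above the bench. It starts some 6 to 18 mm short of each fence and slightly turned.
- plate2: white 12-well test plate, 128 x 86 x 12 mm (x, y, z), about 50 g; number 2 of 3 from the bottom; origin at the centre of its underside, 62 mm above the bench. It starts some 6 to 18 mm short of each fence and slightly turned.
- plate3: white 12-well test plate, 128 x 86 x 12 mm (x, y, z), about 50 g; number 3 of 3 from the bottom; origin at the centre of its underside, 74 mm above the bench. It starts some 6 to 18 mm short of each fence and slightly turned.
- bottle: bystander: white bottle, 66 mm diameter, 150 mm tall; origin at the centre of its underside
- strip_jar: bystander: white jar, 52 mm diameter, 100 mm tall; origin at the centre of its underside
- tube_rack: bystander: white tube rack with eight capped tubes, 120 x 60 mm, 105 mm tall; origin at the centre of its underside

How it is judged:
By the outcome, as a careful person would: the job done as asked, in the order asked, and still so for the second after the job is handed in, with the robot touching nothing.
It also fails if it takes over 72 s, if anything falls off the work surface, if the arm or the gripper's body presses on something with over 40 N, if the wrist force passes 120 N, or if a joint passes its speed limit or range.

ROBOT

A 6-joint arm with a two-finger parallel gripper is mounted at the origin on the work surface. World frame = base frame: x ahead of the robot, y to its left, z up, the work surface at z = 0. Lengths are in m, angles in rad, forces in N, time in s.
With the tool pointing down it reaches from about 0.325 to 0.9 m from the base axis. Payload 6.1 kg.
Tool frame: the origin (TCP) lies between the finger pads; the fingertips stand 14 mm ahead of it and the grasp point (between the pads) lies 5 mm behind it (r.tip_extent is the distance from the TCP to the fingertips, in m); z points along the fingers, y is the line along which they close (so a half turn about z gives the same grasp; the last joint's range is limited). The gripper opens to 87 mm and grips with 3 to 60 N. Pads are 19 mm wide; open, the fingers measure 117 mm over their backs; the gripper's body (75 mm by 190 mm) begins 51 mm behind the grasp point.
Start: joints at [-1.45, 0.22, 1.526, -0, 1.395, -0.126], TCP at [0.153, -0.606, 0.237] pointing down, gripper open.
Joint ranges: [-2.98, 2.98], [-0.91, 2.08], [0.09, 2.57], [-1.24, 4.39], [0.2, 2.65], [-2.68, 2.68]. Speed limits (rad/s): [2.57, 2.57, 3.01, 3.14, 3.14, 3.14].

INTERFACE

Orientations are given as a 3x3 rotation matrix whose columns are the frame's x, y, z axes.
In Python, from rig import telemetry, viewer, r gives the robot as it stands. The module is installed in compiled form; this text tells all that it offers.
- The arm moves only by the tool step_arm, never from a script. Its arguments are lists of equal length, an entry for each row: "translation": the shift along the world's x, y, z in mm, a list of three; "twist": the turn about the world's z in rad; "fingers": the finger opening in mm, from 0 to 87. In form: {"translation": [[dx, dy, dz], ...], "twist": [twist, ...], "fingers": [fingers, ...]}. A call has 1 to 8 rows; each row is the pose to reach, as a shift and turn from the pose commanded when the call began; what a row does not reach only later rows make up. A row lasts 1/8 s, in which the tool goes at most 62.5 mm and 10.7 degrees, less where a joint would pass 70% of its speed; a pose out of reach is approached as far as the arm can. A call with a gripper value outside its range is refused whole. The fingers move at their own pace and stop on an object; "force" is the grip in N (left out, the last holds). Time passes only in rows, so rows that repeat a pose let the fingers close. It gives the time, the measured TCP pose, the force, the opening and the grip force at its end, in the units of the state.
- telemetry.observe(): the state, without advancing time (a new reading comes with each control period).
- viewer.grab_frame(name): name is "scene" or "side" or "wrist"; returns the picture (420x560x3 uint8, red, green, blue); there is no depth.
- viewer.camera_model(name): a dict with "camera_matrix" (3x3 intrinsics, pixels), "k1" (the pictures are not rectified: a ray, as slopes to the right and down, at radius r is drawn at 1 + k1 r^2 times it, then the intrinsics apply), "origin" and "orientation" of the camera in the world; the wrist camera has in their place "T_tool_cam" (4x4, takes a point from camera to tool coordinates, whose origin is the TCP and whose axes are the flange's). Camera axes: x right, y down, z forward; pixel columns grow to the right and rows downward; lengths in m; the calibration is good to about 2 mm. A picture is of the moment at which its call begins: read the wrist's pose just before it. camera_model takes no time and is no camera call.
- r.hand_in(): hands the job in; it is judged then, once.
The state is a dict: "t": time; "q": joint angles; "joint_velocities": joint speeds; "tau": joint torques, N m; "tool_pos": TCP position; "orientation": TCP orientation; "force": force on the tool from outside, world axes, zero at the start; "wrist_torque": the same for the moment, N m; "grip_width": opening from 0.0 (shut) to 1.0 (fully open); "grip_force": force on a finger pad.
Only numpy, scipy, OpenCV 4.12 (cv2) and the standard library are available. Lean on these libraries where they do the work, as an engineer would, in place of code of your own. Each camera call takes 0.05 s, during which the arm holds its last target. There are 200 camera calls.

## Working session

There is one attempt and no reset: what is moved stays moved. The work goes in short steps, Python scripts to look and compute and a tool call to move; the robot and the scene stay as the last step left them, time stands still between calls to the robot, and variables do not carry over. Pictures are saved under pics/ and viewed, at most 10 in all, crops included, and the job is handed in when it is done.

Besides the shell and the picture viewer there is one more tool, called after "Request:" as name(argument=value, ...), one argument or row to a line, values as JSON. step_arm: Moves the arm, as the interface text tells. Its arguments: {"type":"object","properties":{"translation":{"type":"array"},"twist":{"type":"array"},"fingers":{"type":"array"},"force":{"type":"number"}},"required":["translation","twist","fingers"]}

```bash
mkdir -p pics; ls; python3 - <<'E'
from rig import telemetry, viewer, r
import cv2,numpy as np
np.set_printoptions(precision=4,suppress=True)
for n in ("scene","side"):
    cv2.imwrite(f"pics/{n}0.png",viewer.grab_frame(n)[:,:,::-1]); print(n,viewer.camera_model(n))
print(viewer.camera_model("wrist")); print(telemetry.observe())
E
```

```text
pics
scene {'camera_matrix': array([[436.1558,   0.    , 283.5903],
       [  0.    , 436.1558, 210.0195],
       [  0.    ,   0.    ,   1.    ]]), 'k1': -0.031807781503116896, 'origin': array([ 1.2318, -0.3709,  0.8971]), 'orientation': array([[ 0.4696,  0.621 , -0.6275],
       [ 0.8828, -0.336 ,  0.3281],
       [-0.0071, -0.7081, -0.7061]])}
side {'camera_matrix': array([[499.1994,   0.    , 287.8755],
       [  0.    , 499.1994, 209.0768],
       [  0.    ,   0.    ,   1.    ]]), 'k1': -0.11825548273820413, 'origin': array([ 1.2239, -0.9414,  0.9819]), 'orientation': array([[ 0.8133,  0.3556, -0.4605],
       [ 0.5818, -0.4986,  0.6425],
       [-0.0011, -0.7905, -0.6124]])}
{'camera_matrix': array([[349.3862,   0.    , 281.0555],
       [  0.    , 349.3862, 208.3839],
       [  0.    ,   0.    ,   1.    ]]), 'k1': -0.07767023577065581, 'T_tool_cam': array([[-0.    , -0.9702, -0.2422,  0.0654],
       [ 1.    ,  0.0002, -0.0009, -0.0001],
       [ 0.0009, -0.2422,  0.9702, -0.1478],
       [ 0.    ,  0.    ,  0.    ,  1.    ]])}
{'t': 0.1, 'q': array([-1.4501,  0.2212,  1.5275,  0.    ,  1.3947, -0.1261]), 'joint_velocities': array([ 0.0006, -0.0007, -0.0008,  0.0012,  0.0006,  0.0003]), 'tau': array([  0.001 , -49.5946, -38.8518,   0.0702,   0.0515,  -0.0001]), 'tool_pos': array([ 0.1526, -0.6055,  0.2355]), 'orientation': array([[ 0.9697,  0.2443, -0.0002],
       [ 0.2443, -0.9697,  0.0017],
       [ 0.0002, -0.0017, -1.    ]]), 'force': array([ 0.7701,  0.438 , -0.4437]), 'wrist_torque': array([-0.0041, -0.0193, -0.0188]), 'grip_force': 0.0, 'grip_width': 1.0026913785389637}
```

View pics/scene0.png

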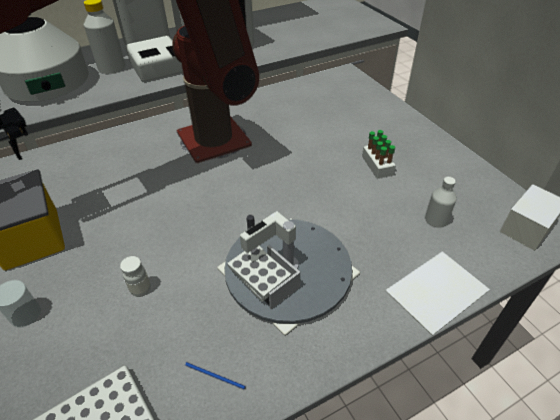

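View pics/side0.png

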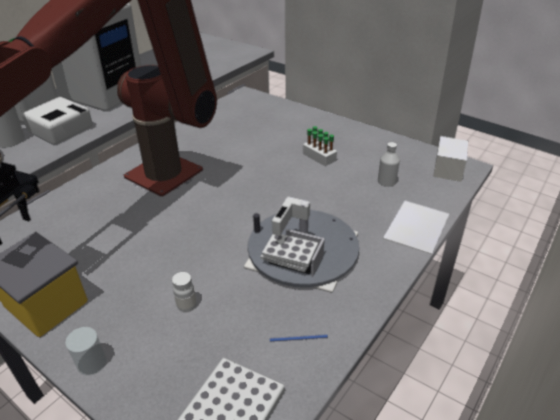

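The turntable is near (290,270) in the scene view and (303,247) in the side view. The stack sits in the fences next to the head, and the post is at (250,220). I'll zoom in on both.

```bash
cat > h.py <<'E'
import numpy as np, cv2
from rig import telemetry, viewer, r
np.set_printoptions(precision=4,suppress=True)
def cam(n,state=None):
    m=viewer.camera_model(n)
    if n=="wrist":
        s=state or telemetry.observe(); T=np.eye(4);T[:3,:3]=s["orientation"];T[:3,3]=s["tool_pos"];T=T@m["T_tool_cam"]
        return m["camera_matrix"],m["k1"],T[:3,3],T[:3,:3]
    return m["camera_matrix"],m["k1"],m["origin"],m["orientation"]
def ray(c,uv):
    K,k,o,R=c; d=(np.atleast_2d(uv)-[K[0,2],K[1,2]])/[K[0,0],K[1,1]]
    p=d.copy()
    for _ in range(20): p=d/(1+k*(p**2).sum(1,keepdims=True))
    return np.c_[p,np.ones(len(p))]@R.T
def onplane(c,uv,z):
    v=ray(c,uv); return c[2]+v*((z-c[2][2])/v[:,2:])
def proj(c,X):
    K,k,o,R=c; p=(np.atleast_2d(X)-o)@R; p=p[:,:2]/p[:,2:]; p=p*(1+k*(p**2).sum(1,keepdims=True))
    return p*[K[0,0],K[1,1]]+[K[0,2],K[1,2]]
E
python3 - <<'E'
import cv2,numpy as np
a=cv2.imread("pics/scene0.png")[195:340,210:370]; b=cv2.imread("pics/side0.png")[190:300,235:370]
cv2.imwrite("pics/c1.png",np.vstack([cv2.resize(a,(400,362),interpolation=3) if 0 else cv2.resize(a,None,fx=3.6,fy=3.6,interpolation=2)]))
cv2.imwrite("pics/c2.png",cv2.resize(b,None,fx=5,fy=5,interpolation=2))
E
```

```text
(no output)
```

View pics/c1.png

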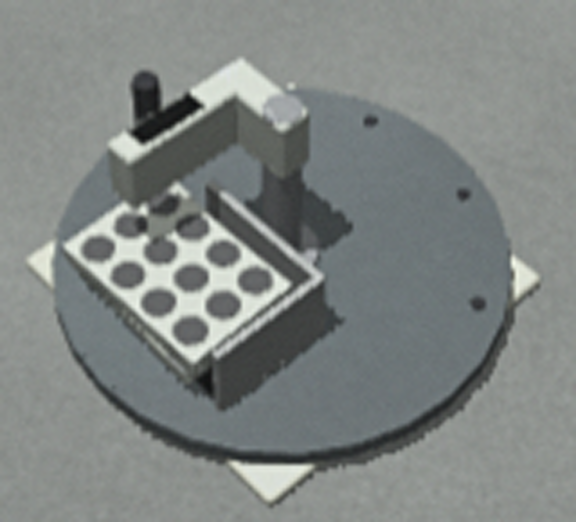

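View pics/c2.png

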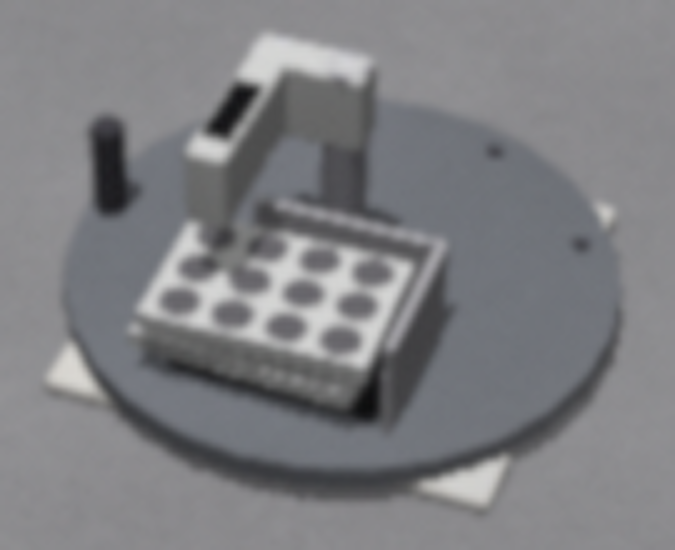

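```bash
python3 - <<'E'
from h import *
P={"scene":dict(fc=(300,272),fxend=(269.5,293),fyend=(268.5,248),post=(250.3,215.5),headlow=(245,251.5)),"side":dict(fc=(321.8,238.6),fxend=(312.2,259.6),fyend=(290.5,230.8),post=(256.2,214.5),headlow=(276,237.5))}
Z=dict(fc=.092,fxend=.092,fyend=.092,post=.092,headlow=.125)
for n in P:
    c=cam(n); print(n,{k:onplane(c,v,Z[k])[0][:2] for k,v in P[n].items()})
    im=cv2.imread(f"pics/{n}0.png"); h=cv2.cvtColor(im,cv2.COLOR_BGR2HSV)
    # disc: bluish grey
    b=im.astype(int); m=((b[:,:,0]-b[:,:,2])>8).astype(np.uint8)*255
    m[:190]=0; m[330:]=0; m[:,:200]=0; m[:,380:]=0
    m=cv2.morphologyEx(m,cv2.MORPH_OPEN,np.ones((3,3)))
    cs=cv2.findContours(m,0,2)[0]; k=max(cs,key=cv2.contourArea); hull=cv2.convexHull(k)[:,0]
    X=onplane(c,hull,.03)[:,:2]
    A=np.c_[2*X,np.ones(len(X))]; s=np.linalg.lstsq(A,(X**2).sum(1),rcond=None)[0]
    res=np.hypot(*(X-s[:2]).T); 
    print(cv2.boundingRect(hull),s[:2],"r",np.sqrt(s[2]+s[:2]@s[:2]),res.min(),res.max())
E
```

```text
scene {'fc': array([ 0.7116, -0.0581]), 'fxend': array([ 0.7296, -0.1453]), 'fyend': array([ 0.6133, -0.0895]), 'post': array([ 0.4931, -0.0819]), 'headlow': array([ 0.6224, -0.1531])}
(226, 220, 126, 101) [ 0.6379 -0.0498] r 0.15718843590519793 0.1544114255914039 0.15811293564486978
side {'fc': array([ 0.7055, -0.0605]), 'fxend': array([ 0.7296, -0.1443]), 'fyend': array([ 0.6176, -0.0831]), 'post': array([ 0.4956, -0.0813]), 'headlow': array([ 0.6249, -0.159 ])}
(249, 211, 109, 72) [ 0.6362 -0.0485] r 0.1554290845636544 0.15304612358150158 0.1571084659879786
```

The front edges face the robot and sit under the head, and moves can't command a tilt. I'll check whether going past the reach limit in free space gives a lean that stays.

Request:
step_arm(
  translation=[
    [0, 0, 60],
    [0, 0, 120],
    [0, 0, 180],
    [15, -58, 200],
    [30, -116, 200],
    [45, -174, 200],
    [60, -232, 200],
    [75, -290, 200],
  ],
  twist=[0, 0, 0, 0, 0, 0, 0, 0],
  fingers=[0, 0, 0, 0, 0, 0, 0, 0],
)

```text
t: 1.1
tool_pos: [0.2128, -0.839, 0.4191]
orientation: [[0.97, 0.244, 0.007], [0.244, -0.969, -0.027], [0.0, 0.028, -1.0]]
force: [10.4, -49.9, 28.3]
grip_width: 0.171
grip_force: 0.0
```

```bash
python3 -c "
from h import *
s=telemetry.observe(); print(s['t'],s['q'],s['tool_pos'],s['orientation'],s['force'])"
```

```text
1.1 [-1.4144  0.9928  0.0876  0.0031  2.033  -0.0888] [ 0.2128 -0.839   0.4191] [[ 0.9698  0.244   0.0071]
 [ 0.2441 -0.9694 -0.0274]
 [ 0.0002  0.0283 -0.9996]] [ 10.3947 -49.8505  28.3422]
```

Request:
step_arm(
  translation=[
    [25, 45, 0],
    [55, 90, 0],
    [90, 135, 0],
    [125, 180, 0],
    [160, 225, 0],
    [195, 270, 0],
    [230, 315, 0],
    [260, 350, 0],
  ],
  twist=[0, 0.1, 0.25, 0.4, 0.55, 0.7, 0.85, 1.0],
  fingers=[0, 0, 0, 0, 0, 0, 0, 0],
)

```text
t: 2.1
tool_pos: [0.4739, -0.4862, 0.4202]
orientation: [[0.313, 0.949, 0.027], [0.95, -0.313, -0.008], [0.001, 0.029, -1.0]]
force: [-0.7, -1.2, -0.9]
grip_width: 0.007
grip_force: 0.0
```

The tilt does carry over, but only 1.6°, and getting more would risk a joint limit. So I'll push and drag from the open −y side instead. Next is a wrist view over the nest.

Request:
step_arm(
  translation=[
    [30, 45, -10],
    [60, 90, -25],
    [95, 135, -40],
    [130, 180, -55],
    [165, 230, -70],
    [200, 280, -90],
    [225, 315, -105],
    [233, 326, -110],
  ],
  twist=[0.15, 0.3, 0.45, 0.57, 0.57, 0.57, 0.57, 0.57],
  fingers=[0, 0, 40, 87, 87, 87, 87, 87],
)

```text
t: 3.1
tool_pos: [0.7061, -0.1591, 0.3078]
orientation: [[-0.247, 0.969, 0.025], [0.969, 0.247, 0.009], [0.003, 0.026, -1.0]]
force: [-0.8, -0.6, -0.2]
grip_width: 0.603
grip_force: 0.0
```

```bash
python3 - <<'E'
from h import *
import pickle
s=telemetry.observe(); im=viewer.grab_frame("wrist")[:,:,::-1]; cv2.imwrite("pics/w1.png",im); pickle.dump(s,open("w1.pkl","wb"))
print(s["q"],s["tool_pos"],s["orientation"],s["force"])
def W(X,Y,z):
    a=np.deg2rad(14.5); return [.637+np.cos(a)*X-np.sin(a)*Y,-.049+np.sin(a)*X+np.cos(a)*Y,z]
print(proj(cam("wrist",s),[W(.067,-.028,.092),W(-.061,-.114,.086),W(0,0,.175),W(-.054,-.1,.125)]))
E
```

```text
[-0.338   0.4113  1.1588  0.0166  1.5512 -0.5876] [ 0.7061 -0.1591  0.3078] [[-0.2469  0.9687  0.0246]
 [ 0.969   0.2467  0.0089]
 [ 0.0025  0.0261 -0.9997]] [-0.7601 -0.5605 -0.2193]
[[303.0348  91.7735]
 [181.8264 177.0362]
 [224.0459  44.3545]
 [177.9401 168.5716]]
```

View pics/w1.png

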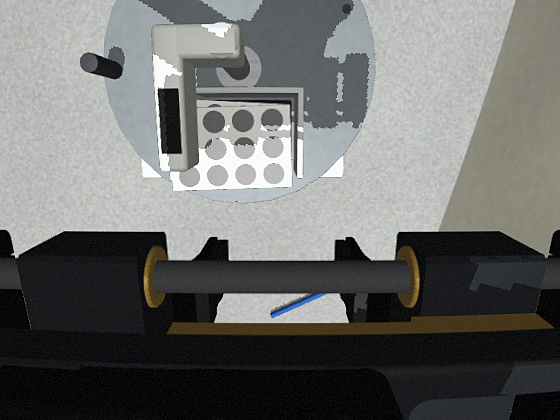

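The wrist view shows the stack at (172–292, 100–190), fences along x≈300 and y≈92, the head at (160–197, 25–170) and the post at (90,63). I'll enlarge it for edge positions.

```bash
python3 - <<'E'
import cv2
a=cv2.imread("pics/w1.png")[80:210,145:315]; cv2.imwrite("pics/c3.png",cv2.resize(a,None,fx=4.5,fy=4.5,interpolation=cv2.INTER_CUBIC))
E
```

```text
(no output)
```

View pics/c3.png

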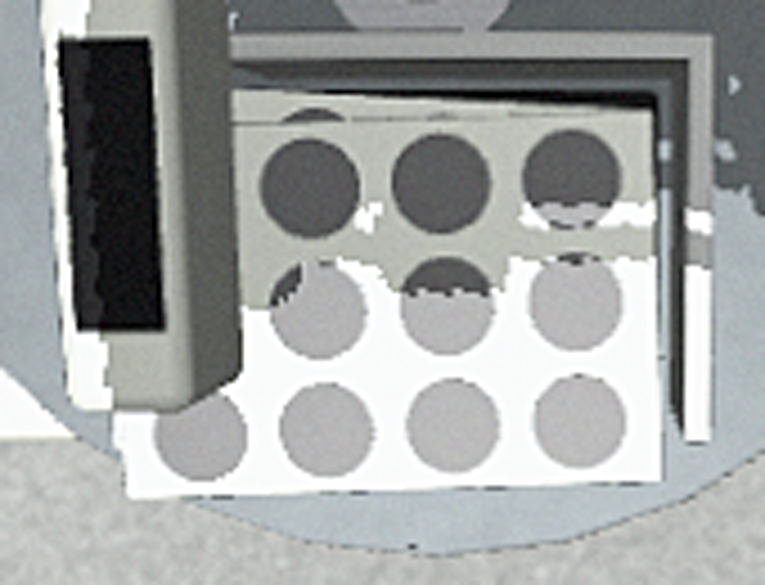

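```bash
python3 - <<'E'
from h import *
import pickle
s=pickle.load(open("w1.pkl","rb")); c=cam("wrist",s)
g=lambda x,y,z: onplane(c,(x/4.5+145-.4,y/4.5+80-.4),z)[0][:2]
fc=g(688,60,.092); fx=g(683,440,.092); fy=g(232,60,.092)
d=fc-fx; e=fc-fy
print("fc",fc,"yaw from x-fence",np.degrees(np.arctan2(-d[0],d[1])),np.hypot(*d),"yaw y-fence",np.degrees(np.arctan2(e[1],e[0])))
a=np.deg2rad(14.5); R=np.array([[np.cos(a),-np.sin(a)],[np.sin(a),np.cos(a)]])
N=fc-R@[.064,.043]; print("nest",N,"axis if fc=(.067,-.028):")
for n,p in dict(p3_pxmy=g(660,482,.086),p3_mxmy=g(128,498,.086),p3_pxpy=g(655,110,.086),low_mx_top2=g(113,420,.074),p2py=g(235,90,.074),p2py_r=g(600,112,.074)).items(): print(n,p,(p-N)@R*1000)
h=g(175,412,.125); print("head end mid",h,(h-N)@R)
k=g(241,375,.125); print("head +x -y low corner",k,(k-N)@R)
print("tcp in nest",(s["tool_pos"][:2]-N)@R)
p=onplane(c,(90,63),.092)[0][:2]; print("post",p,(p-N)@R)
E
```

```text
fc [ 0.7038 -0.0618] yaw from x-fence 14.058659170376297 0.08546400324488296 yaw y-fence 14.118398519716761
nest [ 0.6526 -0.1195] axis if fc=(.067,-.028):
p3_pxmy [ 0.7224 -0.1566] [ 58.3196 -53.4716]
p3_mxmy [ 0.5999 -0.191 ] [-68.9297 -56.1032]
p3_pxpy [ 0.6996 -0.0738] [56.9705 32.4805]
low_mx_top2 [ 0.5901 -0.1759] [-74.6572 -38.9646]
p2py [ 0.6037 -0.0925] [-40.5952  38.3636]
p2py_r [ 0.6877 -0.0767] [44.6739 32.6602]
head end mid [ 0.6154 -0.1605] [-0.0463 -0.0304]
head +x -y low corner [ 0.6274 -0.1495] [-0.0319 -0.0228]
tcp in nest [ 0.0419 -0.0518]
post [ 0.4957 -0.0825] [-0.1426  0.0751]
```

Request:
step_arm(
  translation=[
    [20, -15, -20],
    [34, -23, -60],
    [34, -23, -110],
    [34, -23, -160],
    [34, -23, -200],
    [34, -23, -230],
    [34, -23, -241],
    [34, -23, -241],
  ],
  twist=[0, 0, 0, 0, 0, 0, 0, 0],
  fingers=[87, 87, 87, 87, 87, 87, 87, 87],
)

```text
t: 4.15
tool_pos: [0.7393, -0.1864, 0.0696]
orientation: [[-0.243, 0.97, 0.028], [0.97, 0.242, 0.007], [0.0, 0.028, -1.0]]
force: [-0.6, -0.9, -0.1]
grip_width: 1.0
grip_force: 0.0
```

Request:
step_arm(
  translation=[
    [2, 1, -6],
    [1, 5, -6],
    [0, 9, -6],
    [-1, 13, -6],
    [-2, 17, -6],
    [-3, 21, -6],
    [-4, 25, -6],
    [-5, 29, -6],
  ],
  twist=[0, 0, 0, 0, 0, 0, 0, 0],
  fingers=[87, 87, 87, 87, 87, 87, 87, 87],
)

```text
t: 5.15
tool_pos: [0.7347, -0.1573, 0.0638]
orientation: [[-0.244, 0.969, 0.028], [0.97, 0.244, 0.005], [-0.002, 0.029, -1.0]]
force: [0.0, -11.7, 0.5]
grip_width: 0.996
grip_force: 5.0
```

Request:
step_arm(
  translation=[
    [2, 1, 0],
    [4, 1.5, 0],
    [6, 2, 0],
    [8, 2.5, 0],
    [10, 3, 0],
    [12, 3.5, 0],
    [14, 4, 0],
    [16, 4.5, 0],
  ],
  twist=[0, 0, 0, 0, 0, 0, 0, 0],
  fingers=[87, 87, 87, 87, 87, 87, 87, 87],
)

```text
t: 6.15
tool_pos: [0.75, -0.1543, 0.0636]
orientation: [[-0.243, 0.97, 0.027], [0.97, 0.243, 0.004], [-0.003, 0.027, -1.0]]
force: [-2.7, -5.8, 0.1]
grip_width: 0.998
grip_force: 2.7
```

```bash
python3 - <<'E'
from h import *
import pickle
s=telemetry.observe(); im=viewer.grab_frame("wrist")[:,:,::-1]; cv2.imwrite("pics/w2.png",im[:300]); pickle.dump(s,open("w2.pkl","wb"))
print(s["tool_pos"],s["force"])
E
```

```text
[ 0.75   -0.1543  0.0636] [-2.6921 -5.769   0.0921]
```

View pics/w2.png

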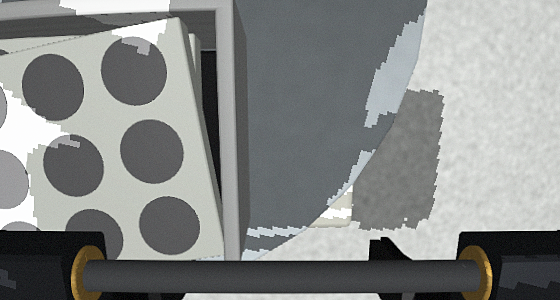

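The top plate turned about 13° counter-clockwise, with its corners at (225,255) and (185,20), because I pushed off-centre. I'll back off, close the fingers and yaw the gripper 40° so it can push near the plates' middle clear of the head.

Request:
step_arm(
  translation=[
    [5, -18, 0],
    [10, -38, 0],
    [10, -58, 0],
    [-15, -62, 0],
    [-45, -62, 0],
    [-75, -60, 0],
    [-95, -59, 0],
    [-95, -59, 0],
  ],
  twist=[0, 0, 0, 0, 0.18, 0.36, 0.54, 0.7],
  fingers=[87, 87, 0, 0, 0, 0, 0, 0],
)

```text
t: 7.2
tool_pos: [0.6542, -0.212, 0.0635]
orientation: [[-0.813, 0.581, 0.016], [0.582, 0.813, 0.024], [0.001, 0.029, -1.0]]
force: [-0.2, 1.6, -0.3]
grip_width: 0.399
grip_force: 0.0
```

Request:
step_arm(
  translation=[
    [0, 0, 0],
    [0, 0, 0],
    [1, 6, 0],
    [1, 11, 0],
    [2, 16, 0],
    [2, 20, 0],
    [3, 24, 0],
    [3, 28, 0],
  ],
  twist=[0, 0, 0, 0, 0, 0, 0, 0],
  fingers=[0, 0, 0, 0, 0, 0, 0, 0],
)

```text
t: 8.2
tool_pos: [0.6585, -0.1849, 0.0639]
orientation: [[-0.811, 0.585, 0.017], [0.585, 0.811, 0.02], [-0.002, 0.026, -1.0]]
force: [-3.3, -11.7, -0.1]
grip_width: 0.003
grip_force: 5.1
```

```bash
cat > look.py <<'E'
from h import *
import sys,pickle
tag=sys.argv[1]
s=telemetry.observe(); N=np.array([.6526,-.1195]); a=np.deg2rad(14.1); R=np.array([[np.cos(a),-np.sin(a)],[np.sin(a),np.cos(a)]])
print("t",s["t"],"tcp",s["tool_pos"],"nest mm",(s["tool_pos"][:2]-N)@R*1000,"F",s["force"],"F nest",s["force"][:2]@R,"q",s["q"])
for n in sys.argv[2:]:
    cv2.imwrite(f"pics/{n}_{tag}.png",viewer.grab_frame(n)[:,:,::-1])
E
python3 look.py a scene side; python3 - <<'E'
import cv2,numpy as np
a=cv2.imread("pics/scene_a.png")[225:320,215:325]; b=cv2.imread("pics/side_a.png")[210:290,245:345]
cv2.imwrite("pics/c4.png",np.hstack([cv2.resize(a,(440,380),interpolation=2),cv2.resize(b,(475-115,380)) if 0 else cv2.resize(b,None,fx=3.5,fy=4.75,interpolation=2)]))
E
```

```text
t 8.2 tcp [ 0.6585 -0.1849  0.0639] nest mm [-10.2006 -64.8339] F [ -3.2617 -11.6969  -0.1347] F nest [ -6.013  -10.5499] q [-0.4009  0.5102  1.4945  0.0275  1.1294 -1.3586]
```

View pics/c4.png

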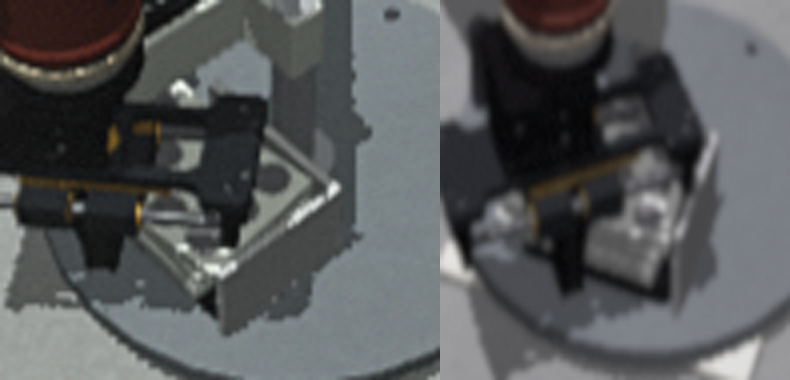

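Request:
step_arm(
  translation=[
    [1, 2, 0],
    [2.5, 2.5, 0],
    [4, 3, 0],
    [5.5, 3.5, 0],
    [7, 4, 0],
    [8.5, 4.5, 0],
    [10, 5, 0],
    [10, 5, 0],
  ],
  twist=[0, 0, 0, 0, 0, 0, 0, 0],
  fingers=[0, 0, 0, 0, 0, 0, 0, 0],
)

```text
t: 9.3
tool_pos: [0.6683, -0.183, 0.0643]
orientation: [[-0.81, 0.586, 0.017], [0.586, 0.81, 0.017], [-0.004, 0.023, -1.0]]
force: [-3.4, -15.3, 0.8]
grip_width: 0.002
grip_force: 6.4
```

```bash
python3 look.py b
```

```text
t 9.3 tcp [ 0.6683 -0.183   0.0643] nest mm [ -0.2849 -65.3958] F [ -3.4298 -15.34     0.8073] F nest [ -7.0635 -14.0422] q [-0.3914  0.5276  1.4688  0.0241  1.1359 -1.3461]
```

Request:
step_arm(
  translation=[
    [5, -20, 0],
    [12, -40, 0],
    [25, -45, 60],
    [40, -40, 120],
    [51, -39, 180],
    [51, -39, 235],
    [51, -39, 240],
    [51, -39, 240],
  ],
  twist=[0, 0, 0, -0.1, -0.25, -0.4, -0.55, -0.7],
  fingers=[0, 0, 0, 0, 40, 87, 87, 87],
)

```text
t: 10.3
tool_pos: [0.7207, -0.217, 0.3058]
orientation: [[-0.239, 0.971, 0.032], [0.971, 0.239, 0.006], [-0.001, 0.032, -0.999]]
force: [0.5, -1.2, -0.9]
grip_width: 0.373
grip_force: 0.0
```

```bash
cat > top.py <<'E'
# wrist view resampled (perspective of plane z) to nest coords for reading edges: rectified crop at z=.086
from h import *
import sys,pickle
tag=sys.argv[1]; s=telemetry.observe(); im=viewer.grab_frame("wrist")[:,:,::-1]
cv2.imwrite(f"pics/w_{tag}.png",im); pickle.dump(s,open(f"w_{tag}.pkl","wb"))
c=cam("wrist",s); N=np.array([.6526,-.1195]); a=np.deg2rad(14.1); R=np.array([[np.cos(a),-np.sin(a)],[np.sin(a),np.cos(a)]])
px=4; X,Y=np.meshgrid(np.arange(-100,85,1/px),np.arange(65,-70,-1/px))
P=np.c_[X.ravel(),Y.ravel()]/1000@R.T+N; P=np.c_[P,np.full(len(P),.086)]
uv=proj(c,P).astype(np.float32).reshape(X.shape+(2,))
out=cv2.remap(im,uv[...,0],uv[...,1],cv2.INTER_CUBIC)
for v in range(-100,85,20):
    cv2.putText(out,str(v),(int((v+100)*px),12),0,.35,(0,0,255)); out[0:6,(v+100)*px]=(0,0,255)
for v in range(-60,65,20):
    cv2.putText(out,str(v),(0,int((65-v)*px)),0,.35,(0,0,255)); out[(65-v)*px,0:6]=(0,0,255)
cv2.imwrite(f"pics/top_{tag}.png",out); print(s["t"],s["tool_pos"],out.shape)
E
python3 top.py c
```

```text
10.3 [ 0.7207 -0.217   0.3058] (540, 740, 3)
```

View pics/top_c.png

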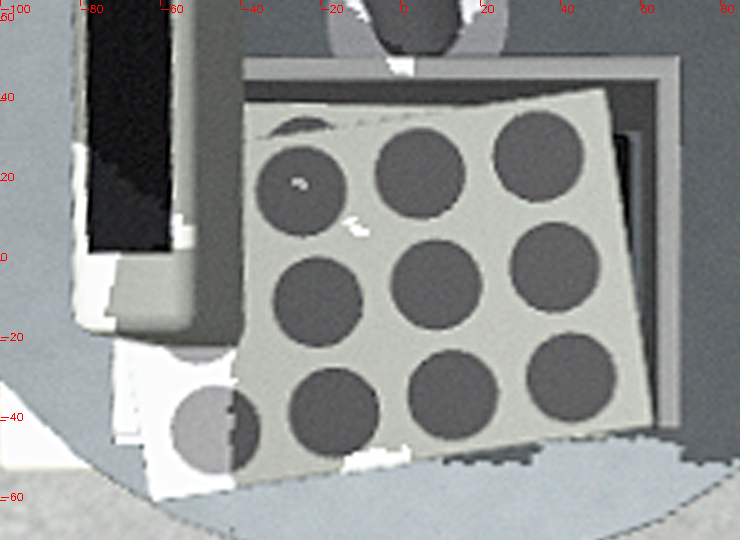

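The top plate is still turned 7.5° counter-clockwise, wedged against both fences. Its corners are about (-63,-60), (62,-42) and (51,42) in the nest. The lower plates are nearly flush in y but about 8 mm short in x. Next is a straight +y push near x = -10.

Request:
step_arm(
  translation=[
    [-25, 0, -20],
    [-50, 0, -60],
    [-62, 5, -115],
    [-62, 11, -165],
    [-62, 11, -210],
    [-62, 11, -235],
    [-62, 11, -242],
    [-62, 11, -242],
  ],
  twist=[0.18, 0.36, 0.54, 0.7, 0.7, 0.7, 0.7, 0.7],
  fingers=[0, 0, 0, 0, 0, 0, 0, 0],
)

```text
t: 11.35
tool_pos: [0.658, -0.206, 0.0618]
orientation: [[-0.812, 0.584, 0.017], [0.584, 0.811, 0.024], [0.0, 0.029, -1.0]]
force: [0.3, -0.3, 0.3]
grip_width: 0.002
grip_force: 0.0
```

Request:
step_arm(
  translation=[
    [0, 4, 0],
    [-1, 8, 0],
    [-1, 12, 0],
    [-2, 15, 0],
    [-2, 18, 0],
    [-3, 21, 0],
    [-3, 23, 0],
    [-4, 26, 0],
  ],
  twist=[0, 0, 0, 0, 0, 0, 0, 0],
  fingers=[0, 0, 0, 0, 0, 0, 0, 0],
)

```text
t: 12.35
tool_pos: [0.6521, -0.1865, 0.062]
orientation: [[-0.811, 0.585, 0.015], [0.585, 0.811, 0.014], [-0.004, 0.02, -1.0]]
force: [-9.7, -25.7, -0.4]
grip_width: 0.01
grip_force: 10.2
```

```bash
python3 look.py d
```

```text
t 12.35 tcp [ 0.6521 -0.1865  0.062 ] nest mm [-16.7661 -64.8498] F [ -9.7123 -25.7158  -0.4374] F nest [-15.6845 -22.575 ] q [-0.4038  0.5007  1.5119  0.0207  1.1209 -1.3581]
```

Request:
step_arm(
  translation=[
    [5, -20, 0],
    [12, -40, 0],
    [25, -45, 60],
    [45, -40, 120],
    [60, -32, 180],
    [68, -30, 235],
    [68, -30, 242],
    [68, -30, 242],
  ],
  twist=[0, 0, 0, -0.1, -0.25, -0.4, -0.55, -0.7],
  fingers=[0, 0, 0, 0, 0, 0, 0, 0],
)

```text
t: 13.35
tool_pos: [0.7228, -0.2099, 0.306]
orientation: [[-0.239, 0.97, 0.032], [0.971, 0.239, 0.006], [-0.002, 0.032, -0.999]]
force: [-0.0, 0.6, 0.1]
grip_width: 0.005
grip_force: 0.0
```

```bash
cat > wells.py <<'E'
import sys; from h import *
N=np.array([.6526,-.1195]); a=np.deg2rad(14.1); R=np.array([[np.cos(a),-np.sin(a)],[np.sin(a),np.cos(a)]])
def wells(tag):
    o=cv2.imread(f"pics/top_{tag}.png"); px=4
    best=[]
    for th in (70,90,110,130,150,170,190,205):
        m=(o.max(2)<th).astype(np.uint8)*255
        cs,_=cv2.findContours(m,cv2.RETR_LIST,cv2.CHAIN_APPROX_NONE)
        for k in cs:
            A=cv2.contourArea(k)
            if len(k)>20 and 4500<A<8500:
                (x,y),(w,h),_=cv2.minAreaRect(k)
                if min(w,h)/max(w,h)>.88 and A/(w*h)>.72: best.append((x/px-100,65-y/px,(w+h)/2/px))
    out=[]
    for b in best:
        for c in out:
            if np.hypot(b[0]-c[0][0],b[1]-c[0][1])<6: c.append(b);break
        else: out.append([b])
    return np.array([np.median(c,0) for c in out])
def fit(W):
    # well grid 4x3 centred on plate; pitch from neighbours
    def nn(s): # rows of grid index by rough assignment
        best=None
        for th in np.radians(np.arange(-12,12.1,.5)):
            for cx in np.arange(-16,6,1.):
                for cy in np.arange(-16,6,1.):
                    Q=(W[:,:2]-[cx,cy])@np.array([[np.cos(th),-np.sin(th)],[np.sin(th),np.cos(th)]])
                    I=np.c_[np.clip(np.round(Q[:,0]/s+1.5),0,3)-1.5,np.clip(np.round(Q[:,1]/s+1),0,2)-1]
                    e=((Q-I*s)**2).sum()
                    if best is None or e<best[0]: best=(e,I)
        return best
    e,I=nn(29.0)
    ps=I-I.mean(0); qs=W[:,:2]-W[:,:2].mean(0)
    H=ps.T@qs; th=np.arctan2(H[0,1]-H[1,0],H[0,0]+H[1,1]); Rm=np.array([[np.cos(th),-np.sin(th)],[np.sin(th),np.cos(th)]])
    sc=np.trace(Rm@H)/ (ps**2).sum(); t=W[:,:2].mean(0)-sc*Rm@I.mean(0)
    print("wells",len(W),"pitch",sc,"centre",t,"deg",np.degrees(th),"res",np.abs(W[:,:2]-(sc*I@Rm.T+t)).max())
if __name__=="__main__":
    W=wells(sys.argv[1]); fit(W)
E
python3 wells.py c; python3 top.py d; python3 wells.py d
```

```text
wells 9 pitch 28.94323892179014 centre [-5.3889 -8.2526] deg 8.50430016077916 res 1.2322938707139777
13.35 [ 0.7228 -0.2099  0.306 ] (540, 740, 3)
wells 10 pitch 29.058043536840163 centre [-7.4246 -5.4235] deg 5.431058495965509 res 1.6009555701053486
```

The push only helped a little. The plate pivots about a corner that sticks, so upright side pushes jam. The interface keeps the attained pose, though, so repeated outreach builds up lean. I'll build it toward tool +x, which lets me tap both sides clear of the head.

Request:
step_arm(
  translation=[
    [5, 0, 30],
    [15, -3, 60],
    [25, -5, 90],
    [35, -8, 115],
    [47, -10, 115],
    [47, -10, 115],
    [47, -10, 115],
    [47, -10, 115],
  ],
  twist=[-0.18, -0.36, -0.54, -0.72, -0.9, -1.08, -1.26, -1.44],
  fingers=[0, 0, 0, 0, 0, 0, 0, 0],
)

```text
t: 14.4
tool_pos: [0.7689, -0.2198, 0.4178]
orientation: [[0.931, 0.365, 0.01], [0.365, -0.931, -0.026], [-0.0, 0.028, -1.0]]
force: [0.4, 0.5, 0.2]
grip_width: 0.008
grip_force: 0.0
```

Request:
step_arm(
  translation=[
    [10, -3, 0],
    [20, -6, 0],
    [30, -9, 0],
    [40, -12, 0],
  ],
  twist=[-0.18, -0.36, -0.54, -0.65],
  fingers=[0, 0, 0, 0],
)

```text
t: 14.9
tool_pos: [0.8091, -0.2318, 0.418]
orientation: [[0.962, -0.271, -0.008], [-0.271, -0.962, -0.027], [-0.001, 0.028, -1.0]]
force: [0.4, -0.6, -0.4]
grip_width: 0.007
grip_force: 0.0
```

Request:
step_arm(
  translation=[
    [30, -9, 0],
  ],
  twist=[0],
  fingers=[0],
)

```text
t: 15.02
tool_pos: [0.8288, -0.238, 0.4139]
orientation: [[0.963, -0.268, 0.002], [-0.268, -0.963, -0.03], [0.01, 0.029, -1.0]]
force: [14.6, -2.5, 50.3]
grip_width: 0.003
grip_force: 0.0
```

Request:
step_arm(
  translation=[
    [30, -9, 0],
  ],
  twist=[0],
  fingers=[0],
)

```text
t: 15.15
tool_pos: [0.8394, -0.2418, 0.393]
orientation: [[0.964, -0.267, 0.007], [-0.267, -0.963, -0.031], [0.015, 0.028, -1.0]]
force: [1.0, 0.8, -1.2]
grip_width: 0.008
grip_force: 0.0
```

Request:
step_arm(
  translation=[
    [60, -17, 0],
  ],
  twist=[0],
  fingers=[0],
)

```text
t: 15.28
tool_pos: [0.8609, -0.2482, 0.3853]
orientation: [[0.962, -0.268, 0.059], [-0.265, -0.963, -0.047], [0.07, 0.03, -0.997]]
force: [0.0, 0.6, 1.4]
grip_width: 0.009
grip_force: 0.0
```

```bash
python3 look.py e
```

```text
t 15.275 tcp [ 0.8609 -0.2482  0.3853] nest mm [ 170.7035 -175.6034] F [0.012  0.6277 1.3673] F nest [0.1645 0.6058] q [-0.3599  1.0327  0.0882 -0.0252  1.9482  1.4711]
```

Lean is accumulating at about 3° per outreach row, so I'll continue.

Request:
step_arm(
  translation=[
    [60, -17, 0],
  ],
  twist=[0],
  fingers=[0],
)

```text
t: 15.4
tool_pos: [0.8814, -0.2542, 0.3683]
orientation: [[0.958, -0.268, 0.098], [-0.263, -0.963, -0.058], [0.11, 0.03, -0.993]]
force: [0.2, -0.7, 0.6]
grip_width: 0.008
grip_force: 0.0
```

Request:
step_arm(
  translation=[
    [60, -17, 0],
  ],
  twist=[0],
  fingers=[0],
)

```text
t: 15.52
tool_pos: [0.9013, -0.2601, 0.3513]
orientation: [[0.954, -0.268, 0.135], [-0.261, -0.963, -0.069], [0.149, 0.031, -0.988]]
force: [0.4, 0.1, -0.0]
grip_width: 0.008
grip_force: 0.0
```

Request:
step_arm(
  translation=[
    [60, -17, 0],
  ],
  twist=[0],
  fingers=[0],
)

```text
t: 15.65
tool_pos: [0.9208, -0.2659, 0.3352]
orientation: [[0.948, -0.268, 0.174], [-0.258, -0.963, -0.08], [0.189, 0.031, -0.982]]
force: [-0.0, -0.5, 0.6]
grip_width: 0.004
grip_force: 0.0
```

Request:
step_arm(
  translation=[
    [60, -17, 0],
  ],
  twist=[0],
  fingers=[0],
)

```text
t: 15.78
tool_pos: [0.9398, -0.2715, 0.3198]
orientation: [[0.94, -0.268, 0.212], [-0.254, -0.963, -0.091], [0.228, 0.032, -0.973]]
force: [-0.6, -0.3, 0.2]
grip_width: 0.005
grip_force: 0.0
```

```bash
python3 look.py f
```

```text
t 15.775 tcp [ 0.9398 -0.2715  0.3198] nest mm [ 241.542  -217.3577] F [-0.628  -0.2888  0.2309] F nest [-0.6795 -0.1272] q [-0.358   1.1156  0.0882 -0.011   1.7056  1.4781]
```

Request:
step_arm(
  translation=[
    [60, -17, 0],
  ],
  twist=[0],
  fingers=[0],
)

```text
t: 15.9
tool_pos: [0.9584, -0.277, 0.3053]
orientation: [[0.93, -0.268, 0.25], [-0.25, -0.963, -0.102], [0.268, 0.032, -0.963]]
force: [-0.4, -0.3, -0.1]
grip_width: 0.003
grip_force: 0.0
```

Request:
step_arm(
  translation=[
    [60, -17, 0],
  ],
  twist=[0],
  fingers=[0],
)

```text
t: 16.02
tool_pos: [0.9764, -0.2823, 0.2915]
orientation: [[0.919, -0.268, 0.288], [-0.246, -0.963, -0.112], [0.307, 0.032, -0.951]]
force: [-0.0, 0.1, 1.1]
grip_width: 0.005
grip_force: 0.0
```

Request:
step_arm(
  translation=[
    [60, -17, 0],
  ],
  twist=[0],
  fingers=[0],
)

```text
t: 16.15
tool_pos: [0.994, -0.2875, 0.2785]
orientation: [[0.907, -0.269, 0.326], [-0.241, -0.963, -0.123], [0.346, 0.033, -0.937]]
force: [-0.7, -0.5, 0.3]
grip_width: 0.006
grip_force: 0.0
```

Request:
step_arm(
  translation=[
    [60, -17, 0],
  ],
  twist=[0],
  fingers=[0],
)

```text
t: 16.27
tool_pos: [1.011, -0.2925, 0.2662]
orientation: [[0.892, -0.269, 0.363], [-0.236, -0.963, -0.133], [0.385, 0.033, -0.922]]
force: [-1.7, -0.7, 0.1]
grip_width: 0.0
grip_force: 0.0
```

Request:
step_arm(
  translation=[
    [60, -17, 0],
  ],
  twist=[0],
  fingers=[0],
)

```text
t: 16.4
tool_pos: [1.0273, -0.2973, 0.2547]
orientation: [[0.876, -0.269, 0.4], [-0.23, -0.963, -0.143], [0.423, 0.033, -0.905]]
force: [-0.5, -0.2, 0.2]
grip_width: 0.0
grip_force: 0.0
```

```bash
python3 look.py g
```

```text
t 16.4 tcp [ 1.0273 -0.2973  0.2547] nest mm [ 320.1396 -263.7178] F [-0.4653 -0.1842  0.2318] F nest [-0.4961 -0.0653] q [-0.357   1.2112  0.0882  0.0059  1.4039  1.4791]
```

The lean is now 25° toward tool +x. I'll go to the −y side with tool +x turned to nest +y.

Request:
step_arm(
  translation=[
    [-40, 5, 15],
    [-85, 10, 30],
    [-130, 10, 45],
    [-175, 10, 45],
    [-220, 10, 45],
    [-265, 10, 45],
    [-310, 10, 45],
    [-340, 20, 45],
  ],
  twist=[0.18, 0.36, 0.54, 0.72, 0.9, 1.08, 1.26, 1.44],
  fingers=[0, 0, 0, 0, 0, 0, 0, 0],
)

```text
t: 17.4
tool_pos: [0.6853, -0.2791, 0.3007]
orientation: [[0.371, 0.905, 0.21], [0.83, -0.424, 0.362], [0.417, 0.04, -0.908]]
force: [0.8, -0.1, -0.6]
grip_width: 0.009
grip_force: 0.0
```

Request:
step_arm(
  translation=[
    [-5, 10, 0],
    [-10, 30, 0],
    [-16, 60, 0],
    [-16, 60, 0],
  ],
  twist=[0.16, 0.32, 0.48, 0.63],
  fingers=[0, 0, 0, 0],
)

```text
t: 17.9
tool_pos: [0.6714, -0.2158, 0.3006]
orientation: [[-0.192, 0.98, -0.046], [0.89, 0.193, 0.414], [0.414, 0.039, -0.909]]
force: [0.1, -0.6, -0.5]
grip_width: 0.007
grip_force: 0.0
```

```bash
python3 look.py h; python3 -c "
from h import *
print(telemetry.observe()['orientation'])"; python3 top.py h; python3 wells.py h
```

```text
t 17.9 tcp [ 0.6714 -0.2158  0.3006] nest mm [ -5.2213 -98.0154] F [ 0.1104 -0.6084 -0.456 ] F nest [-0.0412 -0.617 ] q [-0.5757  0.5648  1.0186  0.3394  1.8256 -0.7369]
[[-0.1917  0.9804 -0.0457]
 [ 0.8897  0.1932  0.4137]
 [ 0.4144  0.0387 -0.9093]]
17.9 [ 0.6714 -0.2158  0.3006] (540, 740, 3)
wells 8 pitch 29.116668443943507 centre [-7.4637 -5.2683] deg 5.019938465859955 res 1.7570554238778584
```

Request:
step_arm(
  translation=[
    [2, 0, -60],
    [2, 0, -120],
    [2, 0, -180],
    [2, 0, -225],
    [2, 0, -235],
    [0, 8, -235],
    [-2, 16, -235],
    [-4, 23, -235],
  ],
  twist=[0.03, 0.03, 0.03, 0.03, 0.03, 0.03, 0.03, 0.03],
  fingers=[0, 0, 0, 0, 0, 0, 0, 0],
)

```text
t: 18.95
tool_pos: [0.6674, -0.1939, 0.0652]
orientation: [[-0.21, 0.976, -0.058], [0.885, 0.215, 0.413], [0.415, 0.036, -0.909]]
force: [-1.0, 0.4, -0.3]
grip_width: 0.004
grip_force: 0.0
```

Request:
step_arm(
  translation=[
    [-1, 3, 0],
    [-1.5, 6, 0],
    [-2, 8, 0],
    [-2.5, 10, 0],
    [-3, 12, 0],
    [-3.5, 14, 0],
    [-4, 16, 0],
    [-4, 16, 0],
  ],
  twist=[0, 0, 0, 0, 0, 0, 0, 0],
  fingers=[0, 0, 0, 0, 0, 0, 0, 0],
)

```text
t: 19.95
tool_pos: [0.6621, -0.178, 0.0624]
orientation: [[-0.209, 0.976, -0.061], [0.884, 0.215, 0.415], [0.418, 0.033, -0.908]]
force: [-1.0, -2.0, 0.2]
grip_width: 0.004
grip_force: 0.6
```

```bash
python3 look.py i
```

```text
t 19.95 tcp [ 0.6621 -0.178   0.0624] nest mm [ -5.0635 -59.0891] F [-0.99   -2.0222  0.2115] F nest [-1.4528 -1.7201] q [-0.5366  0.6992  1.2793  0.3335  1.4532 -0.8487]
```

Request:
step_arm(
  translation=[
    [0, 1, 1],
    [-0.5, 2, 1],
    [-0.5, 3, 1],
    [-1, 4, 1],
  ],
  twist=[0, 0, 0, 0],
  fingers=[0, 0, 0, 0],
)

```text
t: 20.45
tool_pos: [0.6612, -0.1768, 0.0633]
orientation: [[-0.208, 0.976, -0.06], [0.886, 0.214, 0.411], [0.414, 0.033, -0.91]]
force: [0.1, -12.2, -1.7]
grip_width: 0.003
grip_force: 5.5
```

Request:
step_arm(
  translation=[
    [0, 1, 0],
    [-0.5, 2, 0],
    [-0.5, 3, 0],
    [-0.5, 3, 0],
  ],
  twist=[0, 0, 0, 0],
  fingers=[0, 0, 0, 0],
)

```text
t: 20.95
tool_pos: [0.6612, -0.1766, 0.0637]
orientation: [[-0.208, 0.977, -0.057], [0.888, 0.213, 0.407], [0.409, 0.034, -0.912]]
force: [0.1, -15.9, -2.4]
grip_width: 0.004
grip_force: 8.1
```

Request:
step_arm(
  translation=[
    [2, -7, 0],
    [4, -14, 0],
    [4, -14, 6],
    [4, -14, 12],
    [3, -10, 12],
    [2, -6, 12],
    [1, -3, 12],
    [0, 0, 12],
  ],
  twist=[0, 0, 0, 0, 0, 0, 0, 0],
  fingers=[0, 0, 0, 0, 0, 0, 0, 0],
)

```text
t: 21.95
tool_pos: [0.6631, -0.1761, 0.0764]
orientation: [[-0.209, 0.977, -0.053], [0.889, 0.212, 0.405], [0.407, 0.038, -0.913]]
force: [9.7, -17.3, -1.2]
grip_width: 0.003
grip_force: 9.2
```

Request:
step_arm(
  translation=[
    [0, 1, 0],
    [-0.5, 2, 0],
    [-0.5, 3, 0],
    [-0.5, 3, 0],
  ],
  twist=[0, 0, 0, 0],
  fingers=[0, 0, 0, 0],
)

```text
t: 22.45
tool_pos: [0.6635, -0.1757, 0.077]
orientation: [[-0.208, 0.977, -0.05], [0.891, 0.21, 0.402], [0.403, 0.039, -0.914]]
force: [7.6, -20.2, -0.3]
grip_width: 0.008
grip_force: 11.2
```

Request:
step_arm(
  translation=[
    [2, -7, 0],
    [4, -14, 0],
    [4, -14, 6],
    [4, -14, 12],
    [3, -10, 12],
    [2, -6, 12],
    [1, -3, 12],
    [0, 0, 12],
  ],
  twist=[0, 0, 0, 0, 0, 0, 0, 0],
  fingers=[0, 0, 0, 0, 0, 0, 0, 0],
)

```text
t: 23.45
tool_pos: [0.6625, -0.1757, 0.0888]
orientation: [[-0.208, 0.977, -0.052], [0.891, 0.211, 0.402], [0.403, 0.037, -0.914]]
force: [4.9, -27.5, 0.7]
grip_width: 0.003
grip_force: 13.9
```

Request:
step_arm(
  translation=[
    [0, 1, 0],
    [-0.5, 2, 0],
    [-0.5, 2, 0],
  ],
  twist=[0, 0, 0],
  fingers=[0, 0, 0],
)

```text
t: 23.82
tool_pos: [0.6625, -0.1757, 0.0892]
orientation: [[-0.208, 0.977, -0.05], [0.892, 0.21, 0.399], [0.401, 0.038, -0.915]]
force: [5.5, -27.7, 0.5]
grip_width: 0.007
grip_force: 13.8
```

```bash
python3 look.py j
```

```text
t 23.825 tcp [ 0.6625 -0.1757  0.0892] nest mm [ -4.0928 -56.9114] F [  5.5194 -27.6952   0.4766] F nest [ -1.3939 -28.2054] q [-0.5304  0.6523  1.2911  0.327   1.4656 -0.8289]
```

All three plates reached the +y fence. TCP y was about −57 each time, which matches a flush edge at −43. Now to the front (−x) side.

Request:
step_arm(
  translation=[
    [6, -24, 10],
    [12, -48, 40],
    [0, -60, 90],
    [-30, -60, 140],
    [-60, -40, 170],
    [-90, -10, 170],
    [-110, 20, 170],
    [-111, 26, 170],
  ],
  twist=[0, 0, -0.15, -0.33, -0.51, -0.69, -0.87, -1.05],
  fingers=[0, 0, 0, 0, 0, 0, 0, 0],
)

```text
t: 24.82
tool_pos: [0.5469, -0.1377, 0.2571]
orientation: [[0.666, 0.668, 0.331], [0.617, -0.743, 0.259], [0.419, 0.031, -0.908]]
force: [-0.4, -1.3, 1.0]
grip_width: 0.004
grip_force: 0.0
```

Request:
step_arm(
  translation=[
    [0, 0, 0],
    [0, 0, 0],
    [0, 0, -20],
    [0, 0, -70],
    [0, 0, -120],
    [0, 0, -160],
    [0, 0, -180],
    [0, 0, -180],
  ],
  twist=[-0.17, -0.34, -0.51, -0.51, -0.51, -0.51, -0.51, -0.51],
  fingers=[0, 0, 0, 0, 0, 0, 0, 0],
)

```text
t: 25.82
tool_pos: [0.5468, -0.1383, 0.0751]
orientation: [[0.883, 0.226, 0.411], [0.217, -0.974, 0.068], [0.415, 0.029, -0.909]]
force: [-0.4, 0.4, 0.6]
grip_width: 0.005
grip_force: 0.0
```

```bash
python3 look.py k
```

```text
t 25.825 tcp [ 0.5468 -0.1383  0.0751] nest mm [-107.1649    7.5116] F [-0.399   0.4273  0.5832] F nest [-0.2829  0.5117] q [-0.5509  0.023   2.1387  0.4401  0.6961  0.4855]
```

Request:
step_arm(
  translation=[
    [2, -6, -5],
    [3, -11.5, -9.5],
    [7, -10.5, -9.5],
    [11, -9.5, -9.5],
    [14, -8.5, -9.5],
    [17, -8, -9.5],
    [20, -7.5, -9.5],
    [22, -7, -9.5],
  ],
  twist=[0, 0, 0, 0, 0, 0, 0, 0],
  fingers=[0, 0, 0, 0, 0, 0, 0, 0],
)

```text
t: 26.82
tool_pos: [0.5707, -0.1469, 0.0679]
orientation: [[0.882, 0.226, 0.414], [0.218, -0.974, 0.066], [0.418, 0.033, -0.908]]
force: [-3.1, -0.4, 2.1]
grip_width: 0.003
grip_force: 1.6
```

Request:
step_arm(
  translation=[
    [1, 0.2, 0],
    [3, 0.7, 0],
    [4, 1, 0],
    [5, 1.2, 0],
    [6, 1.5, 0],
    [7, 1.7, 0],
    [8, 2, 0],
    [9, 2.2, 0],
  ],
  twist=[0, 0, 0, 0, 0, 0, 0, 0],
  fingers=[0, 0, 0, 0, 0, 0, 0, 0],
)

```text
t: 27.82
tool_pos: [0.5781, -0.1449, 0.0672]
orientation: [[0.883, 0.227, 0.411], [0.219, -0.973, 0.066], [0.415, 0.032, -0.909]]
force: [-18.7, -4.9, 10.1]
grip_width: 0.006
grip_force: 9.4
```

```bash
python3 look.py l
```

```text
t 27.825 tcp [ 0.5781 -0.1449  0.0672] nest mm [-78.4029  -6.4776] F [-18.7304  -4.9133  10.1457] F nest [-19.363   -0.2023] q [-0.5265  0.1109  2.0638  0.4366  0.6733  0.505 ]
```

Request:
step_arm(
  translation=[
    [-7, -2, 0],
    [-14, -3.5, 0],
    [-14, -3.5, 6],
    [-14, -3.5, 12],
    [-9, -2, 12],
    [-5, -1, 12],
    [-2, -0.5, 12],
    [0, 0, 12],
  ],
  twist=[0, 0, 0, 0, 0, 0, 0, 0],
  fingers=[0, 0, 0, 0, 0, 0, 0, 0],
)

```text
t: 28.82
tool_pos: [0.5781, -0.1449, 0.0787]
orientation: [[0.883, 0.227, 0.411], [0.22, -0.973, 0.066], [0.415, 0.032, -0.909]]
force: [-17.5, -5.9, 9.6]
grip_width: 0.012
grip_force: 9.2
```

Request:
step_arm(
  translation=[
    [1, 0.2, 0],
    [1, 0.2, 0],
  ],
  twist=[0, 0],
  fingers=[0, 0],
)

```text
t: 29.08
tool_pos: [0.5782, -0.1449, 0.0785]
orientation: [[0.884, 0.227, 0.409], [0.219, -0.973, 0.066], [0.414, 0.032, -0.91]]
force: [-18.6, -5.7, 10.2]
grip_width: 0.005
grip_force: 9.4
```

Request:
step_arm(
  translation=[
    [-7, -2, 0],
    [-14, -3.5, 0],
    [-14, -3.5, 6],
    [-14, -3.5, 11],
    [-9, -2, 11],
    [-5, -1, 11],
    [-2, -0.5, 11],
    [0, 0, 11],
  ],
  twist=[0, 0, 0, 0, 0, 0, 0, 0],
  fingers=[0, 0, 0, 0, 0, 0, 0, 0],
)

```text
t: 30.08
tool_pos: [0.5783, -0.1446, 0.0893]
orientation: [[0.884, 0.228, 0.409], [0.22, -0.973, 0.066], [0.413, 0.032, -0.91]]
force: [-24.3, -6.6, 11.5]
grip_width: 0.006
grip_force: 12.2
```

```bash
python3 look.py m
```

```text
t 30.075 tcp [ 0.5783 -0.1446  0.0893] nest mm [-78.1889  -6.2758] F [-24.2532  -6.6344  11.4842] F nest [-25.1387  -0.5261] q [-0.5251  0.0721  2.0539  0.4093  0.7193  0.5393]
```

All three sit at the +x fence, with TCP x about −78.3 each time. I'll repeat the y taps and check the wells on the way.

Request:
step_arm(
  translation=[
    [-12, -3, 0],
    [-24, -6, 30],
    [-24, -20, 90],
    [-10, -45, 150],
    [20, -65, 190],
    [55, -72, 210],
    [85, -72, 210],
    [91, -72, 210],
  ],
  twist=[0, 0, 0.15, 0.33, 0.51, 0.69, 0.87, 1.05],
  fingers=[0, 0, 0, 0, 0, 0, 0, 0],
)

```text
t: 31.08
tool_pos: [0.6728, -0.2166, 0.3004]
orientation: [[0.244, 0.959, 0.147], [0.875, -0.283, 0.393], [0.419, 0.033, -0.908]]
force: [0.2, 0.6, -0.4]
grip_width: 0.001
grip_force: 0.0
```

Request:
step_arm(
  translation=[
    [0, 0, 0],
    [0, 0, 0],
    [0, 0, 0],
    [0, 0, 0],
  ],
  twist=[0.17, 0.34, 0.51, 0.51],
  fingers=[0, 0, 0, 0],
)

```text
t: 31.58
tool_pos: [0.6723, -0.216, 0.2995]
orientation: [[-0.208, 0.976, -0.062], [0.884, 0.215, 0.416], [0.419, 0.032, -0.907]]
force: [-0.0, 0.3, -0.3]
grip_width: 0.005
grip_force: 0.0
```

```bash
python3 look.py n;  python3 top.py n; python3 wells.py n
```

```text
t 31.575 tcp [ 0.6723 -0.216   0.2995] nest mm [ -4.4267 -98.4213] F [-0.0377  0.3287 -0.2554] F nest [0.0435 0.328 ] q [-0.5723  0.5815  0.9983  0.3343  1.8433 -0.7509]
31.575 [ 0.6723 -0.216   0.2995] (540, 740, 3)
wells 10 pitch 29.097171934429998 centre [-0.1986  0.4727] deg -0.20613270414316492 res 1.809568428270751
```

Plate 3 reads (-0.2, 0.5) mm and −0.2°. I'll give each level a confirming y tap.

Request:
step_arm(
  translation=[
    [0, 0, -60],
    [0, 0, -120],
    [0, 0, -180],
    [0, 0, -235],
    [-2, 8, -235],
    [-5, 20, -235],
    [-8, 32, -235],
    [-9.5, 38, -235],
  ],
  twist=[0, 0, 0, 0, 0, 0, 0, 0],
  fingers=[0, 0, 0, 0, 0, 0, 0, 0],
)

```text
t: 32.62
tool_pos: [0.6633, -0.1779, 0.0689]
orientation: [[-0.211, 0.976, -0.058], [0.885, 0.216, 0.413], [0.416, 0.036, -0.909]]
force: [-0.1, -0.2, 0.1]
grip_width: 0.005
grip_force: 0.0
```

Request:
step_arm(
  translation=[
    [-0.5, 2, 0],
    [-1, 4, 0],
    [-1, 5, 0],
    [-1, 5, 0],
  ],
  twist=[0, 0, 0, 0],
  fingers=[0, 0, 0, 0],
)

```text
t: 33.12
tool_pos: [0.6627, -0.1766, 0.0679]
orientation: [[-0.209, 0.976, -0.056], [0.887, 0.213, 0.411], [0.413, 0.036, -0.91]]
force: [1.5, -8.2, 5.2]
grip_width: 0.006
grip_force: 3.9
```

Request:
step_arm(
  translation=[
    [1, -4, 0],
    [1.5, -8, 0],
    [1.5, -8, 12],
    [1, -4, 12],
    [0, 0, 12],
    [0, 0.5, 12],
  ],
  twist=[0, 0, 0, 0, 0, 0],
  fingers=[0, 0, 0, 0, 0, 0],
)

```text
t: 33.88
tool_pos: [0.6627, -0.1764, 0.0792]
orientation: [[-0.209, 0.976, -0.056], [0.887, 0.214, 0.408], [0.411, 0.036, -0.911]]
force: [1.7, -11.9, 2.3]
grip_width: 0.008
grip_force: 5.8
```

Request:
step_arm(
  translation=[
    [1, -4, 0],
    [1.5, -8, 0],
    [1.5, -8, 12],
    [1, -4, 12],
    [0, 0, 12],
    [0, 0, 12],
  ],
  twist=[0, 0, 0, 0, 0, 0],
  fingers=[0, 0, 0, 0, 0, 0],
)

```text
t: 34.62
tool_pos: [0.6626, -0.1764, 0.0913]
orientation: [[-0.209, 0.976, -0.056], [0.887, 0.214, 0.408], [0.411, 0.036, -0.911]]
force: [1.3, -11.0, 1.4]
grip_width: -0.0
grip_force: 5.5
```

```bash
python3 look.py o
```

```text
t 34.625 tcp [ 0.6626 -0.1764  0.0913] nest mm [ -4.1961 -57.6338] F [  1.3018 -11.0276   1.3885] F nest [ -1.4239 -11.0125] q [-0.5332  0.6592  1.2792  0.3305  1.4821 -0.8324]
```

The stack is flush on both fences. Next I'll move beside the post, yawed 45° so the body stays clear of the head.

Request:
step_arm(
  translation=[
    [6, -24, 0],
    [12, -48, 30],
    [-20, -58, 80],
    [-65, -55, 120],
    [-110, -35, 120],
    [-150, 0, 120],
    [-180, 40, 120],
    [-188, 61, 120],
  ],
  twist=[0, 0, -0.13, -0.26, -0.39, -0.52, -0.65, -0.77],
  fingers=[0, 0, 0, 0, 0, 0, 0, 0],
)

```text
t: 35.62
tool_pos: [0.4711, -0.1097, 0.2093]
orientation: [[0.469, 0.848, 0.246], [0.778, -0.528, 0.341], [0.419, 0.031, -0.908]]
force: [0.5, 0.1, -0.1]
grip_width: 0.009
grip_force: 0.0
```

Request:
step_arm(
  translation=[
    [0, 0, -40],
    [0, 0, -80],
    [0, 0, -115],
    [0, 0, -131],
  ],
  twist=[0, 0, 0, 0],
  fingers=[0, 0, 0, 0],
)

```text
t: 36.12
tool_pos: [0.4719, -0.1107, 0.0772]
orientation: [[0.466, 0.851, 0.243], [0.779, -0.525, 0.342], [0.419, 0.03, -0.908]]
force: [1.0, -0.2, 0.6]
grip_width: 0.004
grip_force: 0.0
```

```bash
python3 look.py p; python3 - <<'E'
import numpy as np
A=np.array([.6343,-.0468]);a=np.deg2rad(14.1);R=np.array([[np.cos(a),-np.sin(a)],[np.sin(a),np.cos(a)]])
from rig import telemetry
p=telemetry.observe()["tool_pos"][:2]
for k in range(0,45,4):
    t=-np.deg2rad(k); q=A+R@np.array([[np.cos(t),-np.sin(t)],[np.sin(t),np.cos(t)]])@[-.162,-.017]
    print(k,np.round((q-p)*1000,1))
E
```

```text
t 36.125 tcp [ 0.4719 -0.1107  0.0772] nest mm [-173.069    52.5814] F [ 1.023  -0.1841  0.5928] F nest [ 0.9473 -0.4277] q [-0.6925  0.0419  2.1156  0.4959  1.0746 -0.406 ]
0 [9.4 7.9]
4 [ 5.9 18.7]
8 [ 3.1 29.7]
12 [ 1.1 40.9]
16 [-0.1 52.2]
20 [-0.5 63.6]
24 [-0.1 75. ]
28 [ 1.  86.3]
32 [ 3.  97.5]
36 [  5.7 108.5]
40 [  9.2 119.3]
44 [ 13.5 129.9]
```

Request:
step_arm(
  translation=[
    [9, 8, 0],
    [7.5, 13.5, 0],
    [5.5, 21.5, 0],
    [3, 30, 0],
    [1.5, 38, 0],
    [0.5, 46.5, 0],
    [0, 55, 0],
    [-0.5, 63.5, 0],
  ],
  twist=[0, -0.035, -0.09, -0.14, -0.19, -0.24, -0.3, -0.35],
  fingers=[0, 0, 0, 0, 0, 0, 0, 0],
)

```text
t: 37.12
tool_pos: [0.4721, -0.0485, 0.0793]
orientation: [[0.706, 0.618, 0.346], [0.573, -0.785, 0.234], [0.416, 0.033, -0.909]]
force: [-6.1, -4.6, -5.0]
grip_width: 0.001
grip_force: 3.5
```

Request:
step_arm(
  translation=[
    [0, 7, 0],
    [0.5, 14, 0],
    [1.5, 21, 0],
    [2.5, 28, 0],
    [4, 35, 0],
    [5.5, 42, 0],
    [6.5, 47.5, 0],
    [8, 50, 0],
  ],
  twist=[-0.04, -0.09, -0.13, -0.17, -0.22, -0.26, -0.3, -0.31],
  fingers=[0, 0, 0, 0, 0, 0, 0, 0],
)

```text
t: 38.12
tool_pos: [0.4819, 0.0022, 0.0807]
orientation: [[0.845, 0.35, 0.405], [0.331, -0.936, 0.119], [0.421, 0.034, -0.907]]
force: [0.2, -0.7, -0.2]
grip_width: 0.007
grip_force: 0.0
```

```bash
cat > post.py <<'E'
from h import *
import sys
# dark post blob angle from the scene camera, near its expected path
im=viewer.grab_frame("scene")[:,:,::-1]; c=cam("scene"); A=np.array([.6343,-.0468]); o=cv2.imread("pics/scene0.png")
def dark(im,k):
    t=np.deg2rad(194.1-k); p=A+.145*np.array([np.cos(t),np.sin(t)])
    u=proj(c,[[*p,.05],[*p,.07],[*p,.09]]).astype(int); return [int(im[v,w].max()) for w,v in u]
print("before k=0",dark(o,0))
for k in range(30,66,3): print(k,dark(im,k),end=" ")
E
python3 look.py q; python3 post.py
```

```text
t 38.125 tcp [0.4819 0.0022 0.0807] nest mm [-135.9419  159.6532] F [ 0.1736 -0.6776 -0.1834] F nest [ 0.0033 -0.6995] q [-0.3313 -0.2368  2.3613  0.3922  0.6926  0.6113]
before k=0 [69, 35, 64]
30 [229, 239, 24] 33 [229, 24, 26] 36 [228, 84, 36] 39 [95, 37, 79] 42 [30, 35, 66] 45 [30, 30, 74] 48 [86, 84, 84] 51 [83, 89, 83] 54 [123, 83, 80] 57 [157, 128, 131] 60 [154, 152, 86] 63 [154, 154, 154]
```

The table passed half way and is running on by itself. I'll retreat and wait.

Request:
step_arm(
  translation=[
    [-8, -10, 0],
    [-12, -20, 20],
    [-12, -25, 60],
    [-10, -30, 110],
    [0, -40, 160],
    [0, -50, 190],
    [0, -60, 200],
    [0, -60, 200],
  ],
  twist=[0, 0, 0, 0, 0, 0, 0, 0],
  fingers=[0, 0, 0, 0, 0, 0, 0, 0],
)

```text
t: 39.17
tool_pos: [0.4807, -0.0593, 0.2791]
orientation: [[0.846, 0.349, 0.403], [0.33, -0.937, 0.118], [0.419, 0.033, -0.908]]
force: [-0.4, 0.0, -1.0]
grip_width: 0.006
grip_force: 0.0
```

Request:
step_arm(
  translation=[
    [0, 0, 0],
    [0, 0, 0],
    [0, 0, 0],
    [0, 0, 0],
    [0, 0, 0],
    [0, 0, 0],
    [0, 0, 0],
    [0, 0, 0],
  ],
  twist=[0, 0, 0, 0, 0, 0, 0, 0],
  fingers=[0, 0, 0, 0, 0, 0, 0, 0],
)

```text
t: 40.17
tool_pos: [0.4806, -0.0585, 0.279]
orientation: [[0.846, 0.35, 0.402], [0.331, -0.936, 0.119], [0.418, 0.033, -0.908]]
force: [0.3, 0.5, -0.2]
grip_width: 0.003
grip_force: 0.0
```

```bash
python3 look.py r side; python3 post.py
```

```text
t 40.175 tcp [ 0.4806 -0.0585  0.279 ] nest mm [-151.9699  101.0182] F [ 0.2994  0.5035 -0.244 ] F nest [0.4131 0.4154] q [-0.4921 -0.4741  2.1323  0.3237  1.1847  0.6367]
before k=0 [69, 35, 64]
30 [227, 233, 81] 33 [227, 78, 84] 36 [222, 83, 81] 39 [121, 84, 81] 42 [79, 83, 82] 45 [81, 83, 84] 48 [82, 82, 80] 51 [124, 92, 78] 54 [157, 156, 149] 57 [52, 61, 76] 60 [36, 37, 70] 63 [45, 35, 68]
```

Request:
step_arm(
  translation=[
    [10, -20, 10],
    [25, -45, 20],
    [45, -80, 30],
    [65, -110, 40],
    [85, -135, 40],
    [105, -150, 40],
    [115, -155, 40],
    [120, -155, 40],
  ],
  twist=[0.18, 0.36, 0.54, 0.72, 0.9, 1.08, 1.26, 1.4],
  fingers=[0, 0, 0, 0, 0, 0, 0, 0],
)

```text
t: 41.28
tool_pos: [0.6012, -0.2144, 0.3178]
orientation: [[-0.185, 0.981, -0.051], [0.889, 0.19, 0.417], [0.419, 0.032, -0.907]]
force: [0.9, 0.3, -0.0]
grip_width: 0.003
grip_force: 0.0
```

Request:
step_arm(
  translation=[
    [0, 0, 0],
    [0, 0, 0],
    [0, 0, 0],
    [0, 0, 0],
  ],
  twist=[0, 0, 0, 0],
  fingers=[0, 0, 0, 0],
)

```text
t: 41.78
tool_pos: [0.6002, -0.2136, 0.3195]
orientation: [[-0.181, 0.982, -0.048], [0.89, 0.184, 0.416], [0.418, 0.033, -0.908]]
force: [0.0, -0.5, 0.1]
grip_width: 0.005
grip_force: 0.0
```

```bash
python3 - <<'E'
from h import *
s=telemetry.observe(); im=viewer.grab_frame("wrist")[:,:,::-1]; cv2.imwrite("pics/w_end.png",im); c=cam("wrist",s)
print(s["t"],s["tool_pos"],s["orientation"][:,0],s["q"])
A=np.array([.6343,-.0468]);a=np.deg2rad(14.1-60);R=np.array([[np.cos(a),-np.sin(a)],[np.sin(a),np.cos(a)]])
N=A+R@[0,-.075]; px=4; X,Y=np.meshgrid(np.arange(-85,85,1/px),np.arange(60,-65,-1/px))
P=np.c_[X.ravel(),Y.ravel()]/1000@R.T+N; uv=proj(c,np.c_[P,np.full(len(P),.086)]).astype(np.float32).reshape(X.shape+(2,))
cv2.imwrite("pics/end.png",cv2.remap(im,uv[...,0],uv[...,1],cv2.INTER_CUBIC)); print(proj(c,[[*N,.086]]))
E
```

```text
41.775 [ 0.6002 -0.2136  0.3195] [-0.1811  0.8904  0.4176] [-0.6285  0.3962  1.2121  0.3244  1.8224 -0.7859]
[[276.2925 172.0107]]
```

View pics/end.png

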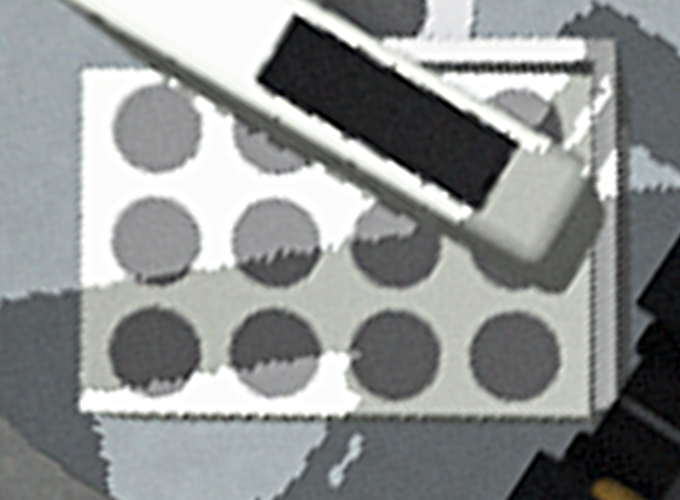

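The stack reads square at the reading stop: its left edge is at x≈-65, its bottom edge at y≈-43.7 and its right side lies against the fence. No lower plate sticks out. Handing in.

```bash
python3 -c "
from rig import r
print(r.hand_in())"
```

```text
the job is handed in; nothing more can be done
None
```

I tapped all three plates flush against both fences and turned the table clockwise to the reading stop. The last picture shows the stack square to about 1 mm, and I handed the job in at about 42 s with the robot clear. The gripper can't be told to lean, so I got the tilt for the front edges by pushing the arm to its reach limit; joint 3 read 0.0876, just under its listed 0.09 limit.

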